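# Close the card jig by running the fingertips along its row of tabs

## Task

Close the card jig: with the fingertips, trace along its L-shaped rail and push the five hold-down tabs down flush with the rail one after another, beginning at the tab next to the steel knob at the free end of the long leg, round the corner, to the last tab of the short leg. Do it gently, without picking up, pushing along or bearing down hard on the jig, leave the marker and everything else on the bench where it is, and finish clear of the jig.

Things in the scene. Friction and masses are not known exactly. Their poses are not given: they have to be found in the camera images.
- jig: loose card jig, 2.4 kg: plywood base 160 x 222 x 10 mm, pile of blank cards (120 x 157 mm, 11 mm high) fixed on it, L-shaped aluminium rail along two sides of the pile. Origin: on the bench under the pile's middle; x from the rail's long leg towards the cards, y along the long leg from its free end to the corner, z up
- rail_corner (a point): corner of the rail, where its legs' centre lines cross, on its top face, 26 mm above the bench; at x = -72, y = 90.5 mm in the jig's frame. The rail is 22 mm wide; from here the long leg runs 172 mm towards the jig's -y, the short leg 135 mm towards its +x
- knob_top (a point): top of the round steel knob, 18 mm wide, 38 mm above the bench, beyond the free end of the long leg, at x = -72, y = -100 mm in the jig's frame
- tab1_top (a point): middle of the top of the first tab: long leg of the rail, next to the steel knob. Grey bridge-shaped tab, 15 mm wide, 42 mm long along the rail, flat crest 10 mm long and 29 degree slopes at both ends, crest 6.5 to 8 mm above the rail at the start. At x = -72, y = -52 mm in the jig's frame. The point moves with the tab.
- tab1 (a joint): how far the first tab is pushed down, m: 0 = standing 8 mm proud of the rail, 0.008 = crest flush with the rail (stop). It moves straight down against about 2.5 N of friction and stays where it is left; no spring.
- tab2_top (a point): middle of the top of the second tab: middle of the long leg. Grey bridge-shaped tab, 15 mm wide, 42 mm long along the rail, flat crest 10 mm long and 29 degree slopes at both ends, crest 6.5 to 8 mm above the rail at the start. At x = -72, y = -4 mm in the jig's frame. The point moves with the tab.
- tab2 (a joint): how far the second tab is pushed down, m: 0 = standing 8 mm proud of the rail, 0.008 = crest flush with the rail (stop). It moves straight down against about 2.5 N of friction and stays where it is left; no spring.
- tab3_top (a point): middle of the top of the third tab: long leg, next to the corner. Grey bridge-shaped tab, 15 mm wide, 42 mm long along the rail, flat crest 10 mm long and 29 degree slopes at both ends, crest 6.5 to 8 mm above the rail at the start. At x = -72, y = 44 mm in the jig's frame. The point moves with the tab.
- tab3 (a joint): how far the third tab is pushed down, m: 0 = standing 8 mm proud of the rail, 0.008 = crest flush with the rail (stop). It moves straight down against about 2.5 N of friction and stays where it is left; no spring.
- tab4_top (a point): middle of the top of the fourth tab: short leg, next to the corner. Grey bridge-shaped tab, 15 mm wide, 42 mm long along the rail, flat crest 10 mm long and 29 degree slopes at both ends, crest 6.5 to 8 mm above the rail at the start. At x = -22, y = 90.5 mm in the jig's frame. The point moves with the tab.
- tab4 (a joint): how far the fourth tab is pushed down, m: 0 = standing 8 mm proud of the rail, 0.008 = crest flush with the rail (stop). It moves straight down against about 2.5 N of friction and stays where it is left; no spring.
- tab5_top (a point): middle of the top of the fifth and last tab: free end of the short leg. Grey bridge-shaped tab, 15 mm wide, 42 mm long along the rail, flat crest 10 mm long and 29 degree slopes at both ends, crest 6.5 to 8 mm above the rail at the start. At x = 26, y = 90.5 mm in the jig's frame. The point moves with the tab.
- tab5 (a joint): how far the fifth and last tab is pushed down, m: 0 = standing 8 mm proud of the rail, 0.008 = crest flush with the rail (stop). It moves straight down against about 2.5 N of friction and stays where it is left; no spring.
- marker: Bystander, not to be moved: felt marker, 147 x 18 x 20 mm, lying on the card pile, roughly along the jig's y axis, centre about 35 mm from the pile's middle on the side away from the long leg; origin under its middle.
- glue: Bystander, not to be moved: glue bottle, 42 mm across, 121 mm tall, standing beside the jig off the free (knob) end of the long leg; origin at the centre of its foot.
- screwdriver: Bystander, not to be moved: screwdriver, 201 x 26 x 26 mm, lying behind the jig on the side away from the long leg; origin under its middle.
- tape: Bystander, not to be moved: roll of packing tape, 114 mm across, 48 mm high, lying flat to the left; origin at the centre of its underside.
- mug: Bystander, not to be moved: white mug, 81 mm across, 97 mm tall, standing at the left; origin at the centre of its foot.

How it is judged:
By the outcome, as a careful person would: the job done as asked, in the order asked, and still so for the second after the job is handed in, with the robot touching nothing.
It also fails if it takes over 42 s, if anything falls off the work surface, if the arm or the gripper's body presses on something with over 40 N, if the wrist force passes 120 N, or if a joint passes its speed limit or range.

## Robot

A 7-joint arm with a two-finger parallel gripper is mounted at the origin on a cart in front of the work surface, level with it; the furniture and walls round the work are solid. World frame = base frame: x ahead of the robot, y to its left, z up, the work surface at z = 0. Lengths are in m, angles in rad, forces in N, time in s.
With the tool pointing down it reaches from about 0.4 to 0.85 m from the base axis. Payload 10.4 kg.
Tool frame: the origin (TCP) lies midway between the tips of the shut fingers; the grasp point (between the pads) lies 19 mm behind it; z points along the fingers, y is the direction in which the jaws open and shut (so a half turn about z gives the same grasp; the last joint's range is limited). The gripper opens to 85 mm and grips with 20 to 120 N. Pads are 22 mm wide; open, the fingers measure 114 mm over their backs; the gripper's body (76 mm by 85 mm) begins 54 mm behind the grasp point. The pads swing forward as they close: fully open they stand 13 mm farther back than shut.
Start: joints at [1.097, 0.332, -0.065, 1.46, 0.022, 1.35, -0.088], TCP at [0.272, -0.563, 0.231] pointing down, gripper open.
Joint ranges: [-2.6, 2.6], [-0.5, 2.12], [-1.47, 1.34], [0.16, 2.42], [-1.27, 4.41], [0.06, 2.06], [-2.6, 2.6]. Speed limits (rad/s): [2.22, 2.22, 2.79, 2.79, 3.14, 3.14, 3.14].

## Interface

Orientations are given as a unit quaternion [x, y, z, w].
In Python, from workcell import manip, camera, camera_info, workorder, nets gives the robot as it stands.
- The arm moves only by the tool apply_moves, never from a script. Its argument "commands" is a list of rows, each a list of 5 numbers: the shift along the tool's x, y, z in m, then the turn about the tool's z in degrees, then the gripper command: -1 is fully open, 1 is shut, values between are in proportion. A call has 1 to 5 rows; each row shifts and turns the pose as measured when the row begins, along the tool's axes as they then stand; what a row does not reach is not made up. A row lasts 1/12 s, in which the tool goes at most 41.7 mm and 7.16 degrees, less where a joint would pass 70% of its speed; a pose out of reach is approached as far as the arm can. A call is refused whole if a number of a shift passes 0.0417 or a number of a turn 7.16, either way. A call with a gripper value outside its range is refused whole. The fingers move at their own pace and stop on an object; "squeeze" is the grip in N (left out, the last holds). Time passes only in rows, so rows that do not move let the fingers close. It gives the time, the measured TCP pose, the force and the opening at its end, in the units of the state.
- manip.get_obs(): the state, without advancing time (a new reading comes with each control period).
- camera(name): name is "scene" or "top" or "wrist"; returns (picture, depth): 400x640x3 uint8, red, green, blue; 400x640 float32, m along the optical axis (not along the pixel's ray), 0 where there is no reading.
- camera_info(name): a dict with "camera_matrix" (3x3 intrinsics, pixels), "k1" (the pictures are not rectified: a ray, as slopes to the right and down, at radius r is drawn at 1 + k1 r^2 times it, then the intrinsics apply), "xyz" and "rotation" of the camera in the world; the wrist camera has in their place "T_tool_cam" (4x4, takes a point from camera to tool coordinates, whose origin is the TCP and whose axes are the flange's). Camera axes: x right, y down, z forward; pixel columns grow to the right and rows downward; lengths in m; the calibration is good to about 2 mm. A picture is of the moment at which its call begins: read the wrist's pose just before it. camera_info takes no time and is no camera call.
- workorder.hand_in(): hands the job in, once; it reports no verdict.
Trained networks look in the newest picture that a camera, given by its name, has taken for a name from the list of things; names that differ only in an ending like _2 or _b are one class to them, and where a whole thing is asked for, a point or a joint stands for the part that bears it (a point fixed in the world has none). Each returns a list of dicts, best first, with "conf" (0 to 1); they miss things now and then, are a little off and sometimes report something else, mostly with a low value. They report only what shows in the picture. A call takes as long as a camera call.
- nets.look_for(camera, thing): "rect" ([left, top, width, height] in pixels, round what is visible of it).
- nets.place_of(camera, thing): "xy" ([column, row] in pixels: a listed point, or the origin of a listed thing).
The state is a dict: "clock": time; "joint_pos": joint angles; "joint_velocities": joint speeds; "tau": joint torques, N m; "position": TCP position; "ee_rot": TCP orientation; "ft_force": force on the tool from outside, world axes, zero at the start; "torque": the same for the moment, N m; "grip_width": opening from 0.0 (shut) to 1.0 (fully open).
Only numpy, scipy, OpenCV 4.12 (cv2) and the standard library are available. Lean on these libraries where they do the work, as an engineer would, in place of code of your own. Each camera call takes 0.05 s, during which the arm holds its last target. There are 200 camera calls.

## Working session

There is one attempt and no reset: what is moved stays moved. The work goes in short steps, Python scripts to look and compute and a tool call to move; the robot and the scene stay as the last step left them, time stands still between calls to the robot, and variables do not carry over. Pictures are saved under pics/ and viewed, about 8 in all and at most 12, crops included, and the job is handed in when it is done.

Besides the shell and the picture viewer there is one more tool, called after "Call:" as name(argument=value, ...) on one line, values as JSON. apply_moves: Moves the arm, as the interface text tells. Its arguments: {"type":"object","properties":{"commands":{"type":"array","items":{"type":"array","items":{"type":"number"}}},"squeeze":{"type":"number"}},"required":["commands"]}

```bash
mkdir -p pics; ls; cat > h.py <<'E'
import numpy as np, cv2
from scipy.spatial.transform import Rotation as R
from workcell import manip, camera, camera_info, workorder, nets
def pose(name):
    ci=camera_info(name)
    K=np.array(ci["camera_matrix"]);k1=ci["k1"]
    if "T_tool_cam" in ci:
        o=manip.get_obs();T=np.eye(4);T[:3,:3]=R.from_quat(o["ee_rot"]).as_matrix();T[:3,3]=o["position"]
        T=T@np.array(ci["T_tool_cam"]);return K,k1,T[:3,:3],T[:3,3]
    r=np.array(ci["rotation"])
    if r.shape!=(3,3): r=R.from_quat(r).as_matrix()
    return K,k1,r,np.array(ci["xyz"])
def ray(P,uv):
    K,k1,r,t=P
    n=cv2.undistortPoints(np.array([[uv]],float),K,np.array([k1,0,0,0,0.]))[0,0]
    return np.array([n[0],n[1],1.])
def at_z(P,uv,z):
    d=P[2]@ray(P,uv);return P[3]+d*(z-P[3][2])/d[2]
def at_depth(P,uv,d): return P[3]+P[2]@(ray(P,uv)*d)
def proj(P,X):
    K,k1,r,t=P
    return cv2.projectPoints(np.array([(r.T@(np.array(X)-t))]),np.zeros(3),np.zeros(3),K,np.array([k1,0,0,0,0.]))[0][0,0]
E
python3 - <<'E'
from h import *
o=manip.get_obs();print(o)
for n in("scene","top"):
    P=pose(n);im,d=camera(n);cv2.imwrite(f"pics/{n}0.png",im[...,::-1]);print(n,P)
    for t,z in dict(rail_corner=.026,knob_top=.038,tab1_top=.0335,tab2_top=.0335,tab3_top=.0335,tab4_top=.0335,tab5_top=.0335,jig=0,marker=.021,glue=0).items():
        for q in nets.place_of(n,t)[:1]:
            uv=q["xy"];c=d[int(uv[1]),int(uv[0])];print(t,round(q["conf"],2),np.round(uv),at_z(P,uv,z).round(4),at_depth(P,uv,c).round(4))
E
```

```text
pics
{'clock': 0.0, 'joint_pos': array([ 1.09740426,  0.33287547, -0.06469407,  1.46095704,  0.02158033,
        1.34987456, -0.08854331]), 'joint_velocities': array([-1.47288077e-03, -2.03969221e-03,  6.04287247e-04,  1.07101896e-05,
        2.59466082e-04,  2.00705960e-04, -7.51439970e-04]), 'tau': array([-7.76593042e-04, -6.25453663e+01,  4.85387805e-02, -3.91599548e+01,
        1.60731026e-02,  9.94334434e-03, -7.25282320e-06]), 'position': array([ 0.27213384, -0.5622274 ,  0.23050615]), 'ee_rot': array([ 9.74708995e-01,  2.23476781e-01, -1.82110188e-04, -6.86183170e-04]), 'ft_force': array([ 0.78245044, -0.48911185,  0.4630674 ]), 'torque': array([-0.02411482, -0.05290645,  0.01181776]), 'grip_width': 0.9979286757247293}
scene (array([[391.2572982 ,   0.        , 319.27776982],
       [  0.        , 391.2572982 , 195.93479452],
       [  0.        ,   0.        ,   1.        ]]), 0.028866491438174907, array([[-0.54730172, -0.63481432,  0.54540958],
       [-0.83686612,  0.42347694, -0.34687517],
       [-0.01076705, -0.64628017, -0.76302425]]), array([0.00090174, 0.39202856, 0.8
[... 1183 characters left out ...]
0.4667 0.0524 0.0285]
knob_top 0.74 [398. 239.] [ 0.4256 -0.1371  0.038 ] [ 0.4256 -0.137   0.0381]
tab1_top 0.61 [377. 240.] [ 0.4219 -0.0892  0.0335] [ 0.4217 -0.0902  0.028 ]
tab2_top 0.52 [357. 230.] [ 0.4435 -0.0421  0.0335] [ 0.4435 -0.042   0.0345]
tab3_top 0.53 [395. 238.] [ 0.4267 -0.1322  0.0335] [ 0.4268 -0.1314  0.0371]
tab4_top 0.52 [323. 200.] [0.5142 0.0372 0.0335] [0.5144 0.0371 0.0317]
tab5_top 0.64 [327. 177.] [0.5685 0.0299 0.0335] [0.5696 0.0295 0.0251]
jig 0.75 [365. 199.] [ 0.5187 -0.0653  0.    ] [ 0.5172 -0.0626  0.0199]
marker 0.84 [374. 188.] [ 0.5434 -0.0833  0.021 ] [ 0.5422 -0.0815  0.0325]
glue 0.55 [430. 214.] [ 0.4841 -0.2235  0.    ] [ 0.4822 -0.208   0.0504]
```

```bash
python3 - <<'E'
import cv2
t=cv2.imread("pics/top0.png");cv2.imwrite("pics/top0c.png",cv2.resize(t[110:310,230:490],None,fx=3,fy=3,interpolation=cv2.INTER_CUBIC))
E
```

```text
(no output)
```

View pics/top0c.png

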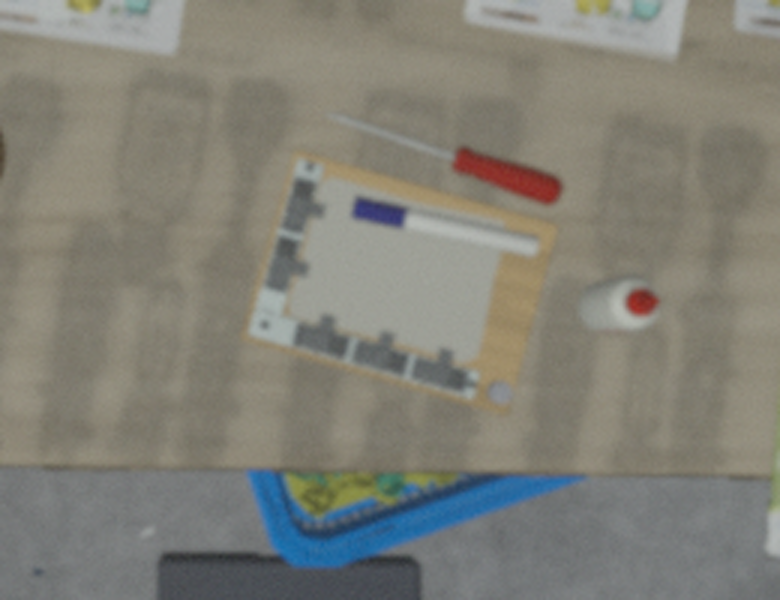

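View pics/scene0.png

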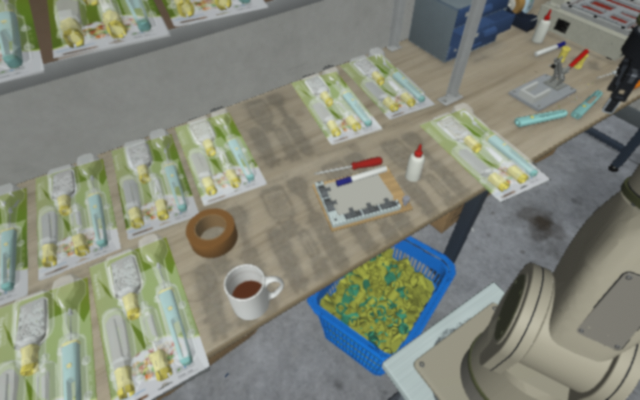

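```bash
cat >> h.py <<'E'
def ang(): 
    x=R.from_quat(manip.get_obs()["ee_rot"]).as_matrix()[:,0];return np.arctan2(x[1],x[0])
def plan(target,a1=None):
    "rows from the present pose to world target; a1: final world angle of tool x, deg"
    o=manip.get_obs();p=np.array(o["position"]);a=np.degrees(ang());w=0 if a1 is None else a-a1
    d=np.array(target)-p;n=int(max(np.ceil(np.linalg.norm(d)/.040),np.ceil(abs(w)/7),1))
    out=[]
    for i in range(n):
        b=np.radians(a-w*i/n);s=d/n
        out.append([round(float(v),4) for v in(s[0]*np.cos(b)+s[1]*np.sin(b),s[0]*np.sin(b)-s[1]*np.cos(b),-s[2])]+[round(w/n,2),1])
    print("pos",p.round(4),"ang",round(a,1),"d",d.round(4));print(out)
E
python3 - <<'E'
from h import *
print(np.array(camera_info("wrist")["T_tool_cam"]).round(3))
plan([.47,-.03,.22],-12.3)
E
```

```text
[[-0.001 -0.96  -0.28   0.071]
 [ 1.    -0.001 -0.001  0.   ]
 [ 0.001 -0.28   0.96  -0.143]
 [ 0.     0.     0.     1.   ]]
pos [ 0.2723 -0.5626  0.2313] ang 25.8 d [ 0.1977  0.5326 -0.0113]
[[0.0273, -0.0262, 0.0008, np.float64(2.54), 1], [0.0261, -0.0274, 0.0008, np.float64(2.54), 1], [0.0249, -0.0285, 0.0008, np.float64(2.54), 1], [0.0236, -0.0296, 0.0008, np.float64(2.54), 1], [0.0223, -0.0306, 0.0008, np.float64(2.54), 1], [0.0209, -0.0316, 0.0008, np.float64(2.54), 1], [0.0195, -0.0325, 0.0008, np.float64(2.54), 1], [0.018, -0.0333, 0.0008, np.float64(2.54), 1], [0.0165, -0.0341, 0.0008, np.float64(2.54), 1], [0.015, -0.0348, 0.0008, np.float64(2.54), 1], [0.0134, -0.0354, 0.0008, np.float64(2.54), 1], [0.0118, -0.036, 0.0008, np.float64(2.54), 1], [0.0102, -0.0365, 0.0008, np.float64(2.54), 1], [0.0086, -0.0369, 0.0008, np.float64(2.54), 1], [0.007, -0.0372, 0.0008, np.float64(2.54), 1]]
```

Call:
apply_moves(commands=[[0.027, -0.026, 0, 2.54, 1], [0.026, -0.027, 0, 2.54, 1], [0.025, -0.028, 0, 2.54, 1], [0.024, -0.03, 0, 2.54, 1], [0.022, -0.031, 0, 2.54, 1]], squeeze=20)

```text
clock: 1.52
position: [0.3351, -0.387, 0.2289]
ee_rot: [0.995, 0.103, -0.002, 0.001]
ft_force: [-0.3, -0.4, 0.3]
grip_width: 0.3
```

Call:
apply_moves(commands=[[0.021, -0.032, 0, 2.54, 1], [0.02, -0.032, 0, 2.54, 1], [0.018, -0.033, 0, 2.54, 1], [0.017, -0.034, 0, 2.54, 1], [0.015, -0.035, 0, 2.54, 1]])

```text
clock: 1.93
position: [0.4082, -0.2026, 0.2292]
ee_rot: [1.0, -0.014, -0.001, 0.003]
ft_force: [1.5, -1.0, -0.2]
grip_width: 0.001
```

Call:
apply_moves(commands=[[0.013, -0.035, 0, 2.54, 1], [0.012, -0.036, 0, 2.54, 1], [0.01, -0.036, 0, 2.54, 1], [0.009, -0.037, 0, 2.54, 1], [0.007, -0.037, 0, 2.54, 1]])

```text
clock: 2.35
position: [0.4826, -0.0193, 0.2301]
ee_rot: [0.991, -0.13, 0.002, 0.004]
ft_force: [0.9, -0.6, 0.5]
grip_width: -0.002
```

```bash
python3 - <<'E'
from h import *
plan([.49,-.05,.22],-12.3)
E
```

```text
pos [ 0.4826 -0.0193  0.2301] ang -15.0 d [ 0.0074 -0.0307 -0.0101]
[[0.015, 0.0277, 0.0101, np.float64(-2.68), 1]]
```

Call:
apply_moves(commands=[[0.015, 0.0277, 0.01, -2.7, 1], [0, 0, 0, 0, 1], [0, 0, 0, 0, 1]])

```text
clock: 2.6
position: [0.4937, -0.0383, 0.2214]
ee_rot: [0.994, -0.105, 0.004, 0.002]
ft_force: [0.4, 0.3, 0.2]
grip_width: -0.001
```

```bash
python3 - <<'E'
from h import *
P=pose("wrist");im,d=camera("wrist");cv2.imwrite("pics/w0.png",im[...,::-1]);np.savez("w0.npz",d=d,im=im,K=P[0],k=P[1],r=P[2],t=P[3])
o=manip.get_obs();print(o["position"],o["joint_velocities"].round(3))
z=.0335
for t,z in dict(rail_corner=.026,knob_top=.038,tab1_top=z,tab2_top=z,tab3_top=z,tab4_top=z,tab5_top=z,jig=0).items():
    for q in nets.place_of("wrist",t)[:2]:
        uv=q["xy"];c=d[int(uv[1]),int(uv[0])];print(t,round(q["conf"],2),np.round(uv,1),at_z(P,uv,z).round(4),at_depth(P,uv,c).round(4))
E
```

```text
[ 0.49329372 -0.04008465  0.22095664] [ 0.014 -0.01   0.018  0.011  0.003  0.007  0.002]
rail_corner 0.86 [245.1 213.7] [0.4721 0.0518 0.026 ] [0.4721 0.0518 0.0259]
rail_corner 0.63 [323.3 152.5] [ 0.5226 -0.0526  0.026 ] [ 0.522  -0.0526  0.0209]
knob_top 0.86 [411.3 224.8] [ 0.4219 -0.1348  0.038 ] [ 0.4222 -0.1347  0.0387]
tab1_top 0.69 [371.1 220.8] [ 0.4349 -0.0907  0.0335] [ 0.4356 -0.0905  0.0353]
tab2_top 0.69 [329.4 219.3] [ 0.447  -0.0438  0.0335] [ 0.447  -0.0439  0.0337]
tab3_top 0.85 [290.3 219.1] [4.567e-01 2.000e-04 3.350e-02] [4.566e-01 3.000e-04 3.290e-02]
tab4_top 0.92 [245.2 173. ] [0.5197 0.0365 0.0335] [0.5197 0.0365 0.0333]
tab5_top 0.97 [244.5 127.3] [0.5675 0.0239 0.0335] [0.5675 0.0243 0.0318]
jig 0.86 [324.1 152.5] [ 0.5193 -0.0536  0.    ] [ 0.5218 -0.0535  0.0213]
```

View pics/w0.png

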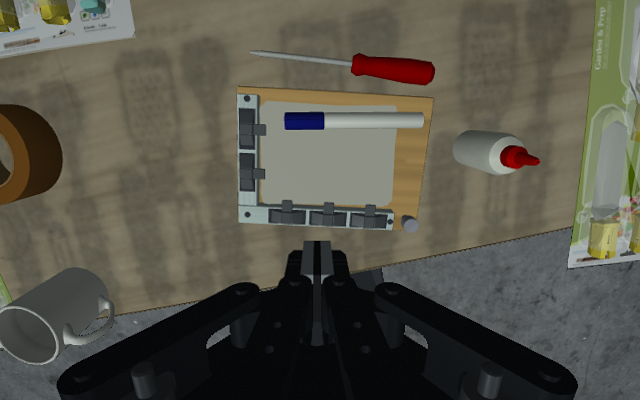

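```bash
cat >> h.py <<'E'
J=dict(rail_corner=(-72,90.5,26),knob_top=(-72,-100,38),tab1_top=(-72,-52,33.3),tab2_top=(-72,-4,33.3),tab3_top=(-72,44,33.3),tab4_top=(-22,90.5,33.3),tab5_top=(26,90.5,33.3))
def fit(cam="wrist",dz=0):
    from scipy.optimize import least_squares
    P=pose(cam);im,d=camera(cam);A=[];B=[];N=[]
    for t,j in J.items():
        q=nets.place_of(cam,t)[:1]
        if q and q[0]["conf"]>.6: N.append(t);A.append(j[:2]);B.append(at_z(P,q[0]["xy"],j[2]/1000+dz)[:2])
    A=np.array(A)/1000;B=np.array(B)
    f=lambda v:(A@np.array([[np.cos(v[2]),np.sin(v[2])],[-np.sin(v[2]),np.cos(v[2])]])+v[:2]-B)
    s=least_squares(lambda v:f(v).ravel(),[.52,-.05,-.2],loss="soft_l1",f_scale=.002)
    print("jig",s.x[:2].round(4),"yaw",np.degrees(s.x[2]).round(2));print(dict(zip(N,(f(s.x)*1000).round(1).tolist())))
    return s.x,im,d,P
def W(v,x,y):
    c,s=np.cos(v[2]),np.sin(v[2]);return np.array([v[0]+c*x-s*y,v[1]+s*x+c*y])
E
python3 - <<'E'
from h import *
v,im,d,P=fit()
np.save("v.npy",v)
for t,j in J.items(): print(t,W(v,j[0]/1e3,j[1]/1e3).round(4))
plan([*W(v,-.072,-.052),.06],np.degrees(v[2]))
E
```

```text
jig [ 0.5162 -0.058 ] yaw -16.46
{'rail_corner': [-3.0, -5.5], 'knob_top': [1.1, 3.3], 'tab1_top': [-1.1, 0.4], 'tab2_top': [2.0, 0.4], 'tab4_top': [0.4, -0.1], 'tab5_top': [-0.1, -0.5]}
rail_corner [0.4728 0.0492]
knob_top [ 0.4188 -0.1335]
tab1_top [ 0.4324 -0.0875]
tab2_top [ 0.446  -0.0415]
tab3_top [0.4596 0.0046]
tab4_top [0.5207 0.035 ]
tab5_top [0.5668 0.0214]
pos [ 0.4932 -0.0402  0.2212] ang -12.2 d [-0.0608 -0.0473 -0.1612]
[[-0.0099, 0.0118, 0.0322, np.float64(0.85), 1], [-0.0097, 0.012, 0.0322, np.float64(0.85), 1], [-0.0095, 0.0121, 0.0322, np.float64(0.85), 1], [-0.0093, 0.0122, 0.0322, np.float64(0.85), 1], [-0.0092, 0.0124, 0.0322, np.float64(0.85), 1]]
```

```bash
cat > dfit.py <<'E'
from h import *
from scipy.optimize import minimize
def dfit(d,P,v0):
    K,k1,r,t=P
    vv,uu=np.mgrid[:400,:640];m=d>0
    n=cv2.undistortPoints(np.c_[uu[m],vv[m]].astype(float)[:,None],K,np.array([k1,0,0,0,0.]))[:,0]
    X=(np.c_[n,np.ones(len(n))]*d[m][:,None])@r.T+t
    X=X[np.hypot(*(X[:,:2]-v0[:2]).T)<.16]
    def sd(v,X):
        c,s=np.cos(v[2]),np.sin(v[2]);q=(X[:,:2]-v[:2])@np.array([[c,-s],[s,c]])
        def box(x0,x1,y0,y1): return np.maximum(np.maximum(x0-q[:,0],q[:,0]-x1),np.maximum(y0-q[:,1],q[:,1]-y1))
        return np.minimum(box(-.083,-.061,-.0815,.1015),box(-.083,.063,.0795,.1015)),q
    s0,q=sd(v0,X)
    k=(s0<.025)&(q[:,1]>-.084)&~((q[:,0]>-.05)&(q[:,1]<.072))&(X[:,2]<.05);X=X[k];lab=np.tanh((X[:,2]-.0235)/.001)
    f=lambda v:np.mean(np.tanh(sd(v,X)[0]/.0015)*lab)
    best=min((minimize(f,np.array(v0)+[0,0,e],method="Nelder-Mead",options=dict(initial_simplex=np.array(v0)+[0,0,e]+np.array([[0,0,0],[.006,0,0],[0,.006,0],[0,0,.05]]),xatol=1e-5,fatol=1e-7)) for e in(-.04,0,.04)),key=lambda s:s.fun)
    print("dfit",best.x[:2].round(4),np.degrees(best.x[2]).round(2),best.fun.round(3),len(X))
    return best.x,X
E
python3 - <<'E'
from dfit import *
a=np.load("w0.npz");P=(a["K"],float(a["k"]),a["r"],a["t"])
for v0 in(np.load("v.npy"),[.519,-.055,-.25]):
    v,X=dfit(a["d"],P,v0)
np.save("v.npy",v)
im=a["im"][...,::-1].copy()
for t,j in J.items():
    w=W(v,j[0]/1e3,j[1]/1e3);u=proj(P,[*w,j[2]/1e3]);print(t,w.round(4));cv2.circle(im,tuple(int(8*x) for x in u),16,(0,0,255),-1,shift=3)
c=[(-83,101.5),(63,101.5),(63,79.5),(-61,79.5),(-61,-81.5),(-83,-81.5)]
cv2.polylines(im,[np.array([8*proj(P,[*W(v,x/1e3,y/1e3),.026]) for x,y in c]).astype(int)],True,(0,255,0),1,shift=3)
cv2.imwrite("pics/w0o.png",cv2.resize(im[75:245,225:445],None,fx=3.5,fy=3.5))
E
```

```text
dfit [ 0.5159 -0.0558] -15.39 -0.832 11934
dfit [ 0.5159 -0.0558] -15.38 -0.844 11869
rail_corner [0.4705 0.0506]
knob_top [ 0.42   -0.1331]
tab1_top [ 0.4327 -0.0868]
tab2_top [ 0.4454 -0.0406]
tab3_top [0.4582 0.0057]
tab4_top [0.5187 0.0373]
tab5_top [0.565  0.0246]
```

View pics/w0o.png

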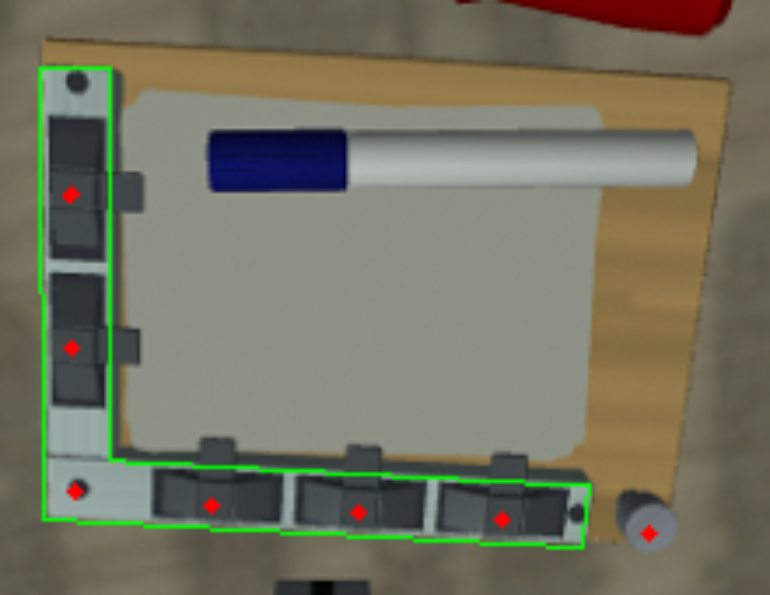

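```bash
python3 - <<'E'
from h import *
plan([*W(np.load("v.npy"),-.071,-.052),.055],-15.4)
E
```

```text
pos [ 0.4932 -0.0402  0.2212] ang -12.2 d [-0.0595 -0.0469 -0.1662]
[[-0.0096, 0.0117, 0.0332, np.float64(0.64), 1], [-0.0095, 0.0118, 0.0332, np.float64(0.64), 1], [-0.0094, 0.0119, 0.0332, np.float64(0.64), 1], [-0.0093, 0.012, 0.0332, np.float64(0.64), 1], [-0.0091, 0.0121, 0.0332, np.float64(0.64), 1]]
```

Call:
apply_moves(commands=[[-0.0096, 0.0117, 0.033, 0.64, 1], [-0.0095, 0.0118, 0.033, 0.64, 1], [-0.0094, 0.012, 0.033, 0.64, 1], [-0.0093, 0.012, 0.033, 0.64, 1], [-0.009, 0.012, 0.028, 0.64, 1]])

```text
clock: 3.87
position: [0.4408, -0.0873, 0.0623]
ee_rot: [0.991, -0.133, 0.012, 0.002]
ft_force: [0.8, -0.5, 0.1]
grip_width: 0.001
```

Call:
apply_moves(commands=[[0, 0, 0, 0, 1], [0, 0, 0, 0, 1]])

```text
clock: 4.03
position: [0.4354, -0.0885, 0.0576]
ee_rot: [0.991, -0.134, 0.007, 0.002]
ft_force: [-0.0, 0.5, 0.2]
grip_width: -0.001
```

```bash
python3 - <<'E'
from h import *
plan([*W(np.load("v.npy"),-.071,-.052),.040],-15.4);print(manip.get_obs()["ft_force"])
E
```

```text
pos [ 0.4354 -0.0885  0.0576] ang -15.4 d [-0.0018  0.0014 -0.0176]
[[-0.0021, -0.0008, 0.0176, np.float64(-0.01), 1]]
[-0.00374254  0.5316847   0.16841911]
```

Call:
apply_moves(commands=[[-0.002, -0.001, 0.012, 0, 1], [0, 0, 0.006, 0, 1], [0, 0, 0, 0, 1], [0, 0, 0, 0, 1]])

```text
clock: 4.37
position: [0.4393, -0.086, 0.0442]
ee_rot: [0.991, -0.133, 0.011, 0.002]
ft_force: [0.3, -0.2, 0.7]
grip_width: -0.001
```

Call:
apply_moves(commands=[[0, 0, 0.002, 0, 1], [0, 0, 0.002, 0, 1]])

```text
clock: 4.53
position: [0.4417, -0.0857, 0.0425]
ee_rot: [0.991, -0.132, 0.013, 0.002]
ft_force: [-0.1, -0.3, -0.4]
grip_width: 0.002
```

Call:
apply_moves(commands=[[0, 0, 0.002, 0, 1], [0, 0, 0.002, 0, 1]])

```text
clock: 4.7
position: [0.443, -0.0857, 0.0393]
ee_rot: [0.991, -0.132, 0.014, 0.002]
ft_force: [0.0, -0.6, 0.7]
grip_width: 0.001
```

```bash
python3 - <<'E'
from h import *
o=manip.get_obs();print(o["joint_pos"].round(3),R.from_quat(o["ee_rot"]).as_matrix().round(3))
plan([*W(np.load("v.npy"),-.071,-.052),.040],-15.4)
E
```

```text
[ 0.556  0.188 -0.498  2.105  0.127  0.848 -1.852] [[ 0.965 -0.262  0.026]
 [-0.262 -0.965 -0.008]
 [ 0.027  0.    -1.   ]]
pos [ 0.443  -0.0857  0.0393] ang -15.2 d [-0.0093 -0.0014  0.0007]
[[-0.0086, 0.0038, -0.0007, np.float64(0.19), 1]]
```

Call:
apply_moves(commands=[[-0.009, 0.002, 0, 0, 1], [0, 0, 0, 0, 1]])

```text
clock: 4.87
position: [0.433, -0.085, 0.0386]
ee_rot: [0.991, -0.132, 0.013, 0.002]
ft_force: [0.4, -0.7, -0.3]
grip_width: -0.0
```

Call:
apply_moves(commands=[[0, 0, 0, 0, 1], [0, 0, 0, 0, 1]])

```text
clock: 5.03
position: [0.4322, -0.0852, 0.0386]
ee_rot: [0.991, -0.132, 0.013, 0.002]
ft_force: [0.6, 0.2, 0.6]
grip_width: -0.003
```

```bash
python3 - <<'E'
from h import *
o=manip.get_obs();print(o["joint_pos"].round(3),o["joint_velocities"].round(3),o["ft_force"],R.from_quat(o["ee_rot"]).as_matrix().round(3)[:,2])
plan([*W(np.load("v.npy"),-.071,-.052),.040],-15.4)
E
```

```text
[ 0.564  0.167 -0.5    2.13   0.115  0.842 -1.841] [ 0.001 -0.007 -0.     0.002 -0.    -0.001  0.   ] [0.61015144 0.18591548 0.5640558 ] [ 0.025 -0.008 -1.   ]
pos [ 0.4322 -0.0852  0.0386] ang -15.2 d [ 0.0015 -0.0019  0.0014]
[[0.0019, 0.0015, -0.0014, np.float64(0.19), 1]]
```

Call:
apply_moves(commands=[[0.003, 0.002, 0.002, 0, 1], [-0.001, 0, 0.002, 0, 1], [-0.001, 0, 0.002, 0, 1]])

```text
clock: 5.28
position: [0.4338, -0.088, 0.0329]
ee_rot: [0.991, -0.132, 0.014, 0.002]
ft_force: [1.5, 0.9, 2.6]
grip_width: 0.003
```

```bash
python3 - <<'E'
from h import *
print(manip.get_obs()["ft_force"])
plan([*W(np.load("v.npy"),-.069,-.052),.026],-15.4)
E
```

```text
[1.53111719 0.94683115 2.5934673 ]
pos [ 0.4338 -0.088   0.0329] ang -15.2 d [ 0.0018  0.0004 -0.0069]
[[0.0016, -0.0008, 0.0069, np.float64(0.18), 1]]
```

Call:
apply_moves(commands=[[0, 0, 0.002, 0, 1], [0, 0, 0.002, 0, 1]])

```text
clock: 5.45
position: [0.4339, -0.088, 0.0286]
ee_rot: [0.991, -0.133, 0.014, 0.002]
ft_force: [-0.3, -0.1, 2.9]
grip_width: -0.001
```

Call:
apply_moves(commands=[[-0.001, 0, 0.0015, 0, 1], [-0.001, 0, 0.0015, 0, 1]])

```text
clock: 5.62
position: [0.4333, -0.0877, 0.026]
ee_rot: [0.991, -0.133, 0.015, 0.002]
ft_force: [-10.0, 0.7, 39.7]
grip_width: -0.004
```

Call:
apply_moves(commands=[[0, 0, -0.002, 0, 1]])

```text
clock: 5.7
position: [0.4332, -0.0877, 0.0279]
ee_rot: [0.991, -0.132, 0.015, 0.002]
ft_force: [-0.7, -0.9, 0.6]
grip_width: 0.002
```

Call:
apply_moves(commands=[[0, 0, -0.012, 0, 1], [0, 0, 0, 0, 1]])

```text
clock: 5.87
position: [0.4325, -0.0874, 0.0399]
ee_rot: [0.991, -0.132, 0.015, 0.002]
ft_force: [1.5, 0.8, 0.7]
grip_width: 0.005
```

```bash
python3 - <<'E'
from h import *
print(manip.get_obs()["ft_force"])
plan([*W(np.load("v.npy"),-.0695,-.004),.044],-15.4)
E
```

```text
[1.45143678 0.79031479 0.65427036]
pos [ 0.4325 -0.0874  0.0399] ang -15.2 d [0.0154 0.0462 0.0041]
[[0.0014, -0.0243, -0.002, np.float64(0.09), 1], [0.0013, -0.0243, -0.002, np.float64(0.09), 1]]
```

Call:
apply_moves(commands=[[0.001, -0.024, -0.002, 0, 1], [0.001, -0.024, -0.001, 0, 1], [0, 0, 0, 0, 1], [0, 0, 0, 0, 1]])

```text
clock: 6.2
position: [0.4463, -0.0411, 0.0415]
ee_rot: [0.991, -0.134, 0.014, 0.003]
ft_force: [0.1, -0.5, -0.4]
grip_width: -0.0
```

```bash
python3 - <<'E'
from h import *
print(manip.get_obs()["ft_force"],R.from_quat(manip.get_obs()["ee_rot"]).as_matrix()[:,2])
plan([*W(np.load("v.npy"),-.0695,-.004),.030],-15.4)
E
```

```text
[ 0.08619645 -0.54011544 -0.43049796] [ 0.02751249 -0.00899983 -0.99958095]
pos [ 0.4463 -0.0411  0.0415] ang -15.4 d [ 0.0015 -0.0001 -0.0115]
[[0.0015, -0.0003, 0.0115, np.float64(0.02), 1]]
```

Call:
apply_moves(commands=[[0.001, 0, 0.003, 0, 1], [0, 0, 0.003, 0, 1], [0, 0, 0.003, 0, 1], [0, 0, 0.002, 0, 1]])

```text
clock: 6.53
position: [0.447, -0.0427, 0.0287]
ee_rot: [0.991, -0.134, 0.014, 0.003]
ft_force: [0.5, 1.5, 2.0]
grip_width: -0.001
```

Call:
apply_moves(commands=[[0, 0, 0.0015, 0, 1]])

```text
clock: 6.62
position: [0.447, -0.043, 0.0268]
ee_rot: [0.991, -0.135, 0.014, 0.003]
ft_force: [0.5, 2.1, 3.0]
grip_width: -0.0
```

Call:
apply_moves(commands=[[0, 0, 0.0003, 0, 1]])

```text
clock: 6.7
position: [0.4469, -0.0431, 0.0262]
ee_rot: [0.991, -0.135, 0.014, 0.002]
ft_force: [-1.0, 2.0, 7.5]
grip_width: -0.005
```

Call:
apply_moves(commands=[[0, 0, 0.0003, 0, 1]])

```text
clock: 6.78
position: [0.4469, -0.0431, 0.0261]
ee_rot: [0.991, -0.135, 0.014, 0.002]
ft_force: [-4.9, 2.7, 15.8]
grip_width: -0.0
```

Call:
apply_moves(commands=[[0, 0, -0.002, 0, 1], [0, 0, -0.014, 0, 1], [0, 0, 0, 0, 1]])

```text
clock: 7.03
position: [0.4457, -0.0437, 0.0421]
ee_rot: [0.991, -0.135, 0.013, 0.003]
ft_force: [0.5, 0.0, 0.6]
grip_width: 0.001
```

```bash
python3 - <<'E'
from dfit import *
P=pose("wrist");im,d=camera("wrist");cv2.imwrite("pics/w1.png",im[60:360,150:550,::-1])
v,_=dfit(d,P,np.load("v.npy"))
plan([*W(np.load("v.npy"),-.0695,.044),.043],-15.4)
E
```

```text
dfit [ 0.5165 -0.056 ] -15.39 -0.769 35672
pos [ 0.445  -0.0439  0.041 ] ang -15.6 d [0.0156 0.049  0.002 ]
[[0.0009, -0.0257, -0.001, np.float64(-0.09), 1], [0.001, -0.0257, -0.001, np.float64(-0.09), 1]]
```

View pics/w1.png

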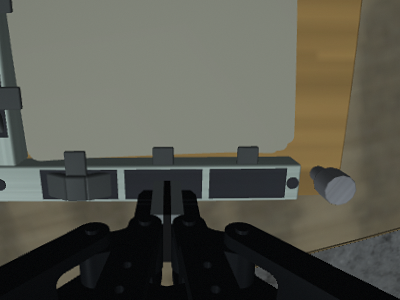

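Call:
apply_moves(commands=[[0.001, -0.0255, -0.001, 0, 1], [0.001, -0.0255, -0.001, 0, 1], [0, 0, 0, 0, 1], [0, 0, 0, 0, 1]])

```text
clock: 7.42
position: [0.4598, 0.0039, 0.0411]
ee_rot: [0.99, -0.138, 0.011, 0.004]
ft_force: [-0.6, -1.3, 0.3]
grip_width: 0.002
```

```bash
python3 - <<'E'
from h import *
plan([*W(np.load("v.npy"),-.0695,.044),.030],-15.4)
E
```

```text
pos [0.4598 0.0039 0.0411] ang -15.8 d [ 0.0008  0.0012 -0.0111]
[[0.0004, -0.0014, 0.0111, np.float64(-0.43), 1]]
```

Call:
apply_moves(commands=[[0.001, -0.002, 0.003, -0.4, 1], [0, 0, 0.003, 0, 1], [0, 0, 0.003, 0, 1], [0, 0, 0.002, 0, 1]])

```text
clock: 7.75
position: [0.4611, 0.0041, 0.0284]
ee_rot: [0.991, -0.134, 0.011, 0.004]
ft_force: [0.4, 2.3, 2.3]
grip_width: 0.001
```

Call:
apply_moves(commands=[[0, 0, 0.0012, 0, 1]])

```text
clock: 7.83
position: [0.4611, 0.0039, 0.0268]
ee_rot: [0.991, -0.135, 0.011, 0.004]
ft_force: [-0.2, 2.2, 2.4]
grip_width: -0.0
```

Call:
apply_moves(commands=[[0, 0, 0.0003, 0, 1]])

```text
clock: 7.92
position: [0.461, 0.0038, 0.0262]
ee_rot: [0.991, -0.135, 0.011, 0.004]
ft_force: [-1.5, 2.0, 6.6]
grip_width: 0.0
```

Call:
apply_moves(commands=[[0, 0, 0.0003, 0, 1]])

```text
clock: 8.0
position: [0.4611, 0.0038, 0.0262]
ee_rot: [0.991, -0.135, 0.011, 0.004]
ft_force: [-3.7, 3.0, 13.6]
grip_width: -0.002
```

Call:
apply_moves(commands=[[0, 0, -0.002, 0, 1], [0, 0, -0.014, 0, 1], [0, 0, 0, 0, 1]])

```text
clock: 8.25
position: [0.4599, 0.003, 0.0421]
ee_rot: [0.991, -0.135, 0.01, 0.004]
ft_force: [0.7, -0.4, 0.8]
grip_width: -0.002
```

```bash
python3 - <<'E'
from h import *
v=np.load("v.npy")
plan([*W(v,-.072,.0905),.045],-15.4)
print((W(v,-.022,.092)-W(v,-.072,.0905)))
E
```

```text
pos [0.4599 0.003  0.0421] ang -15.6 d [0.0106 0.0475 0.0029]
[[-0.0013, -0.0243, -0.0014, np.float64(-0.08), 1], [-0.0012, -0.0243, -0.0014, np.float64(-0.08), 1]]
[ 0.04860634 -0.01181836]
```

Call:
apply_moves(commands=[[-0.001, -0.024, -0.002, 0, 1], [-0.001, -0.024, -0.002, 0, 1], [0, 0, 0, 0, 1], [0.027, 0, 0, 0, 1], [0.027, 0, 0, 0, 1]])

```text
clock: 8.67
position: [0.5198, 0.0349, 0.0455]
ee_rot: [0.991, -0.136, 0.009, 0.006]
ft_force: [0.7, 0.4, 0.3]
grip_width: -0.001
```

Call:
apply_moves(commands=[[0, 0, 0, 0, 1], [0, 0, 0, 0, 1]])

```text
clock: 8.83
position: [0.5231, 0.0324, 0.0445]
ee_rot: [0.991, -0.137, 0.009, 0.006]
ft_force: [-0.4, 0.4, 0.4]
grip_width: -0.004
```

```bash
python3 - <<'E'
from h import *
v=np.load("v.npy");print(R.from_quat(manip.get_obs()["ee_rot"]).as_matrix().round(3))
plan([*W(v,-.018,.0905),.042],-15.4)
E
```

```text
[[ 0.962 -0.271  0.016]
 [-0.271 -0.962 -0.015]
 [ 0.02   0.01  -1.   ]]
pos [0.5231 0.0324 0.0445] ang -15.7 d [-0.0005  0.0039 -0.0025]
[[-0.0016, -0.0036, 0.0025, np.float64(-0.32), 1]]
```

Call:
apply_moves(commands=[[-0.001, -0.0036, 0.003, -0.3, 1], [0, 0, 0.004, 0, 1], [0, 0, 0.004, 0, 1], [0, 0, 0.003, 0, 1]])

```text
clock: 9.17
position: [0.5222, 0.0351, 0.0289]
ee_rot: [0.991, -0.134, 0.009, 0.007]
ft_force: [1.9, -0.1, 1.5]
grip_width: 0.0
```

```bash
python3 - <<'E'
from h import *
v=np.load("v.npy")
plan([*W(v,-.018,.0905),.026],-15.4)
E
```

```text
pos [0.5222 0.0351 0.0289] ang -15.4 d [ 0.0003  0.0011 -0.0029]
[[0.0, -0.0012, 0.0029, np.float64(-0.03), 1]]
```

Call:
apply_moves(commands=[[0, 0, 0.0015, 0, 1]])

```text
clock: 9.25
position: [0.5222, 0.0352, 0.0271]
ee_rot: [0.991, -0.134, 0.009, 0.007]
ft_force: [0.8, 0.2, 2.4]
grip_width: -0.002
```

Call:
apply_moves(commands=[[0, 0, 0.0003, 0, 1]])

```text
clock: 9.33
position: [0.5222, 0.0352, 0.0266]
ee_rot: [0.991, -0.134, 0.009, 0.007]
ft_force: [1.3, -0.3, 1.8]
grip_width: 0.002
```

Call:
apply_moves(commands=[[0, 0, 0.0003, 0, 1]])

```text
clock: 9.42
position: [0.5222, 0.0352, 0.0264]
ee_rot: [0.991, -0.134, 0.01, 0.007]
ft_force: [0.5, -1.2, 3.0]
grip_width: -0.001
```

Call:
apply_moves(commands=[[0, 0, 0.0003, 0, 1]])

```text
clock: 9.5
position: [0.5222, 0.0352, 0.0263]
ee_rot: [0.991, -0.134, 0.01, 0.007]
ft_force: [-1.3, -0.1, 5.5]
grip_width: 0.002
```

Call:
apply_moves(commands=[[0, 0, 0.0002, 0, 1]])

```text
clock: 9.58
position: [0.5222, 0.0352, 0.0263]
ee_rot: [0.991, -0.134, 0.01, 0.007]
ft_force: [-0.8, -0.3, 4.3]
grip_width: 0.002
```

Call:
apply_moves(commands=[[0, 0, 0.0005, 0, 1]])

```text
clock: 9.67
position: [0.5222, 0.0352, 0.0262]
ee_rot: [0.991, -0.134, 0.01, 0.007]
ft_force: [-4.0, -0.9, 11.2]
grip_width: 0.003
```

Firm stop. Next, tab 5.

Call:
apply_moves(commands=[[0, 0, -0.002, 0, 1], [0, 0, -0.015, 0, 1], [0, 0, 0, 0, 1], [0.024, -0.001, -0.001, 0, 1], [0.024, -0.001, -0.001, 0, 1]])

```text
clock: 10.08
position: [0.5641, 0.0256, 0.0449]
ee_rot: [0.991, -0.132, 0.007, 0.008]
ft_force: [0.7, 0.2, -0.2]
grip_width: 0.004
```

Call:
apply_moves(commands=[[0, 0, 0, 0, 1], [0, 0, 0, 0, 1]])

```text
clock: 10.25
position: [0.5667, 0.0244, 0.0441]
ee_rot: [0.991, -0.133, 0.007, 0.008]
ft_force: [-0.1, 0.5, -0.4]
grip_width: 0.0
```

```bash
python3 - <<'E'
from h import *
v=np.load("v.npy");print(R.from_quat(manip.get_obs()["ee_rot"]).as_matrix().round(3))
plan([*W(v,.030,.0905),.042],-15.4)
E
```

```text
[[ 0.964 -0.265  0.011]
 [-0.264 -0.964 -0.018]
 [ 0.016  0.014 -1.   ]]
pos [0.5667 0.0244 0.0441] ang -15.3 d [ 0.0021 -0.0009 -0.0021]
[[0.0023, 0.0003, 0.0021, np.float64(0.07), 1]]
```

Call:
apply_moves(commands=[[0.003, 0, 0.003, 0, 1], [0, 0, 0.004, 0, 1], [0, 0, 0.004, 0, 1], [0, 0, 0.003, 0, 1]])

```text
clock: 10.58
position: [0.5684, 0.0238, 0.0282]
ee_rot: [0.991, -0.133, 0.006, 0.008]
ft_force: [1.8, 0.2, 2.7]
grip_width: -0.0
```

Call:
apply_moves(commands=[[0, 0, 0.001, 0, 1]])

```text
clock: 10.67
position: [0.5682, 0.0238, 0.0267]
ee_rot: [0.991, -0.133, 0.006, 0.008]
ft_force: [0.9, -0.4, 2.8]
grip_width: 0.002
```

Call:
apply_moves(commands=[[0, 0, 0.0004, 0, 1]])

```text
clock: 10.75
position: [0.5682, 0.0238, 0.0263]
ee_rot: [0.991, -0.133, 0.007, 0.008]
ft_force: [-0.4, -0.6, 7.0]
grip_width: -0.0
```

Call:
apply_moves(commands=[[0, 0, 0.0005, 0, 1]])

```text
clock: 10.83
position: [0.5682, 0.0239, 0.0262]
ee_rot: [0.991, -0.133, 0.007, 0.008]
ft_force: [-3.0, -0.3, 11.6]
grip_width: 0.004
```

Call:
apply_moves(commands=[[0, 0, -0.002, 0, 1], [0, 0, -0.03, 0, 1], [0, 0, -0.04, 0, 1], [-0.02, 0.03, -0.04, 0, 1], [-0.03, 0.03, -0.035, 0, 1]])

```text
clock: 11.25
position: [0.5137, -0.0058, 0.1539]
ee_rot: [0.992, -0.13, -0.001, 0.007]
ft_force: [-0.1, -1.9, 0.9]
grip_width: -0.002
```

Call:
apply_moves(commands=[[-0.02, 0.02, -0.03, 0, 1], [0, 0, 0, 0, 1], [0, 0, 0, 0, 1]])

```text
clock: 11.5
position: [0.4863, -0.0226, 0.191]
ee_rot: [0.991, -0.131, 0.003, 0.009]
ft_force: [-0.5, 0.0, -1.0]
grip_width: -0.003
```

```bash
python3 - <<'E'
from dfit import *
P=pose("wrist");im,d=camera("wrist");print(P[3],manip.get_obs()["position"])
v,_=dfit(d,P,np.load("v.npy"))
im=im[...,::-1].copy();c=[]
for t,j in J.items():
    u=proj(P,[*W(v,j[0]/1e3,j[1]/1e3),.026]);c.append(u)
    a,b=u.astype(int);w=d[b-2:b+3,a-2:a+3];print(t,at_depth(P,u,np.median(w))[2].round(4))
c=np.array(c).astype(int);x0,y0=np.maximum(c.min(0)-40,0);x1,y1=c.max(0)+40
for n in [(-20,90.5,'gap'),(-72,-28,'rail12'),(-72,20,'rail23'),(2,90.5,'rail45')][1:]:
    u=proj(P,[*W(v,n[0]/1e3,n[1]/1e3),.026]);print(n[2],at_depth(P,u,d[int(u[1]),int(u[0])])[2].round(4))
cv2.imwrite("pics/w2.png",cv2.resize(im[y0:y1,x0:min(x1+60,640)],None,fx=2.2,fy=2.2))
E
```

```text
[ 0.55428558 -0.03855462  0.33404526] [ 0.48682312 -0.02251472  0.19118802]
dfit [ 0.5159 -0.0558] -15.43 -0.861 14364
rail_corner 0.0267
knob_top 0.0382
tab1_top 0.0265
tab2_top 0.0266
tab3_top 0.0268
tab4_top 0.0266
tab5_top 0.0262
rail12 0.027
rail23 0.027
rail45 0.027
```

View pics/w2.png

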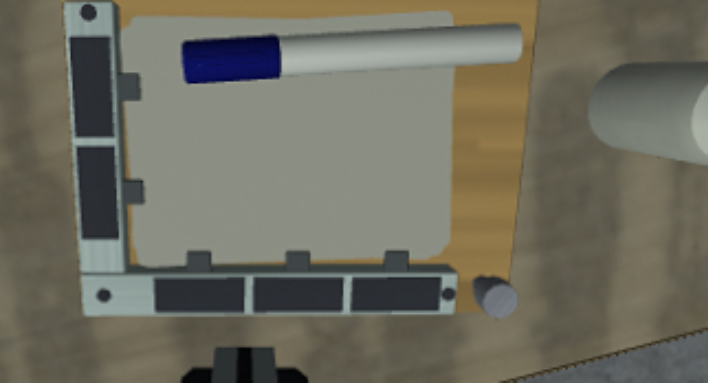

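```bash
python3 -c "
from h import *
print(workorder.hand_in())"
```

```text
the job is handed in; nothing more can be done
None
```

All five tabs are down flush with the rail, and I handed the job in at about 11.6 s. I pushed them in the order asked, from the one by the knob round the corner to the end of the short leg. I pressed each tab from above with the shut fingertips and lifted over the gaps, so the fingers did not slide along the rail.

- **Tabs:** in the last wrist depth picture they stand at 26.2–26.8 mm and the rail at about 27 mm, so they agree to within the camera's error. The picture shows all five flush.
- **Jig and the rest of the bench:** the jig's fitted pose is the same as before I touched it, to about 0.1 mm and 0.05°. The marker looks unmoved. I did not measure the marker, glue, screwdriver, tape or mug again.
- **Pressing too hard on tab 1:** the last step of the first press came down on the rail with about 40 N at the fingertips, plus 10 N sideways, for about one row (1/12 s), before I backed off. That is harder than "gently" intends. For the other four tabs I used smaller steps and stopped at 11–16 N.
- **Tool tilt:** the tool was tilted by 1 to 1.6° while pressing. I moved the press points a few millimetres to allow for it.
- **Finish:** the gripper ended shut, about 19 cm above the bench, touching nothing.

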